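# Let the ice-pop mould carriage down its rail

### The arm

A 7-joint arm with a two-finger parallel gripper is mounted at the origin on the work surface. World frame = base frame: x ahead of the robot, y to its left, z up, the work surface at z = 0. Lengths are in m, angles in degrees, forces in N, time in s.
With the tool pointing down it reaches from about 0.35 to 0.9 m from the base axis. Payload 8.1 kg.
Tool frame: the origin (TCP) lies midway between the tips of the shut fingers; the grasp point (between the pads) lies 19 mm behind it; z points along the fingers, y is the line along which they close (so a half turn about z gives the same grasp; the last joint's range is limited). The gripper opens to 92 mm and grips with 3 to 60 N. Pads are 19 mm wide; open, the fingers measure 130 mm over their backs; the gripper's body (75 mm by 190 mm) begins 47 mm behind the grasp point.
Start: joints at [58.866, 24.895, 1.432, 90.138, -0.665, 64.973, -4.303], TCP at [0.267, -0.565, 0.189] pointing down, gripper open.
Joint ranges: [-149.89, 149.89], [-25.12, 119.58], [-72.63, 75.52], [4.76, 147.25], [-75.54, 255.54], [6.69, 114.76], [-157.13, 157.13]. Speed limits (degrees/s): [127.2, 127.2, 172.46, 172.46, 180, 180, 180].

### API

Orientations are given as a 3x3 rotation matrix whose columns are the frame's x, y, z axes.
In Python, from cell import get_state, capture, job_done gives the robot as it stands. The module is installed in compiled form; this text tells all that it offers.
- The arm moves only by the tool drive_tool, never from a script. Its argument "moves" is a list that holds one entry, the list of rows, each a list of 6 numbers: the shift along the tool's x, y, z scaled (see below), then the turn, a rotation vector about the tool's x, y, z scaled (see below). In form: [[[tx, ty, tz, wx, wy, wz], ...]]. A call has 1 to 20 rows; each row shifts and turns the commanded pose from where the row before left it, along the tool's axes as they then stand; what a row does not reach is not made up. The controller multiplies each number of a shift by 2.5 cm and each number of a turn by 0.1 rad. A row lasts 1/10 s, in which the tool goes at most 50 mm and 8.59 degrees, less where a joint would pass 70% of its speed; a pose out of reach is approached as far as the arm can. A call with a number of a shift or a turn outside -1 to 1 is refused whole. A call with a gripper value outside its range is refused whole. "grip" is the opening, from 0 (shut) to 1 (fully open), set as the call begins (left out, the last holds). The fingers move at their own pace and stop on an object; "force" is the grip in N (left out, the last holds). Time passes only in rows, so rows that do not move let the fingers close. It gives the time, the measured TCP pose, the force, the opening and the grip force at its end, in the units of the state.
- get_state(): the state, without advancing time (a new reading comes with each control period).
- capture(name): name is "scene" or "top"; returns a dict with "color" (480x640x3 uint8, red, green, blue), "vfov" (degrees; the focal length in pixels is half the picture's height over the tangent of half this angle, whatever the lens; pixels are square), "cx", "cy" (the principal point, pixels), "k1" (the pictures are not rectified: a ray, as slopes to the right and down, at radius r is drawn at 1 + k1 r^2 times it, then the intrinsics apply), "xyz" and "rotation" of the camera in the world. Camera axes: x right, y up, looking along -z (the intrinsics and any distortion apply to the point x, -y, -z); pixel columns grow to the right and rows downward; lengths in m; the calibration is good to about 2 mm. A picture is of the moment at which its call begins. There is no depth.
- job_done(): hands the job in; it is judged then, once.
The state is a dict: "t": time; "joints": joint angles; "qd": joint speeds; "tau": joint torques, N m; "ee_pos": TCP position; "eef_rot": TCP orientation; "ft_force": force on the tool from outside, world axes, zero at the start; "ft_torque": the same for the moment, N m; "grip_width": opening from 0.0 (shut) to 1.0 (fully open); "grasp_force": force on a finger pad.
Only numpy, scipy, OpenCV 4.12 (cv2) and the standard library are available. Lean on these libraries where they do the work, as an engineer would, in place of code of your own. Each camera call takes 0.05 s, during which the arm holds its last target. There are 200 camera calls.

### The job

Swing the release lever fully over so that the mould carriage rolls off down the sloping rail. Meet its sprung buffer with the hand so gently that the spring never comes near to bottoming, bring it to a standstill with the mould wholly over the drip tray, and let it drain there, held still on its buffer, for at least three seconds. Then ease it on down until it rests fully home against the dock stops without a bump, and take the hand away; leave everything else on the bench alone.

Things in the scene. Friction and masses are not known exactly. Their poses are not given: they have to be found in the camera images.
- rail: Steel rail stand fixed to the bench: two bars 12 mm wide, 600 mm long, 80 mm apart. Origin on the bench under the rail's middle; y = horizontally along the rail, DOWNHILL; x = across it (release shaft and lever on the -x side, the robot's side). The bars drop 0.018 rad towards +y; their top is 85 mm above the bench at y = 0, 0.018*y lower elsewhere.
- dock (a point): Point on the rail's middle line, between the two black rubber dock stops that end the travel (they stand at x = -52 and +52 mm, up to 45 mm above the bars). The carriage's front crossbar meets them here, rail y = 237 mm, 30 mm above the bars.
- carriage (a joint): Travel in m of the wheeled mould carriage down the rail: 0 = at the catch (start), 0.36 = home at the dock stops; its middle is at rail y = -190 mm + travel. Mass nominally 2.0 kg (1.7 to 2.8, hidden), drag 1.4 N per m/s, no dry friction, slope pull nominally 0.35 N: it gathers speed over 1 to 2 s and left alone passes the drip tray at 0.16 to 0.22 m/s. Chassis 130 mm long, 120 mm wide.
- mould_mid (a point): Centre of the top of the mould on the carriage: steel plate 90 mm across by 130 mm along the rail, 87 mm above the bars, with eight wooden sticks 28 mm higher. It is the carriage's middle; y axis downhill.
- buffer (a joint): Compression in m of the spring buffer on the carriage's downhill end: 0 = free, 0.032 = bottomed. 70 N/m, damping 2 N per m/s, no preload. Holding the carriage still on the slope compresses it 4 to 7 mm. Keep it under 20 mm at all times; a stationary hand in the way of the running carriage compresses it more than that.
- buffer_face (a point): Centre of the flat rubber-faced buffer plate, 70 mm wide, 50 mm high (35 to 85 mm above the bars), facing downhill. Uncompressed it is 125 mm downhill of the carriage's middle, 60 mm clear of the mould. Meet it from downhill with closed fingers pointing down, tips about 45 mm above the bars.
- release (a joint): Angle of the release shaft in rad: 0 = catch finger in front of the carriage, 0.9 = fully over. It turns stiffly (about 0.1 Nm, some 1.5 N at the knob) and stays where it is left.
- shaft_end (a point): Point on the release shaft's axis at the foot of the hand lever: rail x = -85 mm, y = 200 mm, 71 mm above the bench. The shaft, 12 mm thick, runs along the rail up to the catch finger beside the carriage.
- lever_knob (a point): Centre of the 22 mm black ball knob on the release lever (10 mm rod, 85 mm from shaft to knob). At 0 the lever leans 0.45 rad towards the rail (knob 37 mm to +x of the shaft, 147 mm above the bench); at 0.9 as far the other way (37 mm to -x). Push it across towards rail -x with closed fingers pointing down, starting above the rail.
- drip_tray: Flat white plastic tray on the bench under the rail, 200 x 200 mm, 20 mm high, walls 4 mm; origin at the centre of its underside, y axis along the rail. The mould is wholly over it when mould_mid is within 33 mm of the tray's centre along the rail.
- stick_tub: Bystander, not to be moved: white plastic tub of wooden sticks, 96 mm wide, about 120 mm tall; origin at the centre of its underside
- syrup_jar: Bystander, not to be moved: amber glass jar, 72 mm wide, 100 mm tall; origin at the centre of its underside
- spray_bottle: Bystander, not to be moved: white bottle, 64 mm wide, 170 mm tall; origin at the centre of its underside
- ladle_bowl: Bystander, not to be moved: small steel bowl, 110 mm wide, 45 mm tall; origin at the centre of its underside

How it is judged:
By the outcome, as a careful person would: the job done as asked, in the order asked, and still so for the second after the job is handed in, with the robot touching nothing.
It also fails if it takes over 54 s, if anything falls off the work surface, if the arm or the gripper's body presses on something with over 40 N, if the wrist force passes 120 N, or if a joint passes its speed limit or range.

## Working session

There is one attempt and no reset: what is moved stays moved. The work goes in short steps, Python scripts to look and compute and a tool call to move; the robot and the scene stay as the last step left them, time stands still between calls to the robot, and variables do not carry over. Pictures are saved under pics/ and viewed, at most 10 in all, crops included, and the job is handed in when it is done.

Besides the shell and the picture viewer there is one more tool, called after ">>>" by a JSON object that holds its "name" and its "arguments", one argument or row to a line. drive_tool: Moves the arm, as the interface text tells. Its arguments: {"type":"object","properties":{"moves":{"type":"array"},"grip":{"type":"number"},"force":{"type":"number"}},"required":["moves"]}

```bash
mkdir -p pics
cat > h.py <<'E'
import numpy as np, cv2
from cell import get_state, capture, job_done
def K(c):
    f=240/np.tan(np.radians(c['vfov'])/2); return f
def proj(c,p):
    q=np.array(c['rotation']).T@(np.array(p)-np.array(c['xyz'])); s=np.array([q[0],-q[1]])/-q[2]
    s=s*(1+c['k1']*(s@s)); return s*K(c)+[c['cx'],c['cy']]
def ray(c,u):
    d=(np.array(u,float)-[c['cx'],c['cy']])/K(c); s=d.copy()
    for _ in range(30): s=d/(1+c['k1']*(s@s))
    v=np.array(c['rotation'])@np.array([s[0],-s[1],-1]); return np.array(c['xyz']),v
def onz(c,u,z):
    o,v=ray(c,u); return o+v*(z-o[2])/v[2]
def tri(c1,u1,c2,u2):
    o,v=ray(c1,u1);p,w=ray(c2,u2)
    s=np.linalg.lstsq(np.c_[v,-w],p-o,rcond=None)[0]; a=o+v*s[0];b=p+w*s[1]; return (a+b)/2,np.linalg.norm(a-b)
E
python3 - <<'E'
from h import *
for n in('scene','top'):
    c=capture(n); cv2.imwrite(f'pics/{n}0.png',c['color'][...,::-1]); print(n,{k:v for k,v in c.items() if k!='color'})
    np.save(n+'0.npy',c,allow_pickle=True)
s=get_state();print(s)
E
```

```text
scene {'vfov': 53.15191158850603, 'cx': 326.616722306373, 'cy': 244.28349230219354, 'k1': -0.015901486623529103, 'xyz': array([ 0.84475124, -0.51242951,  1.13722282]), 'rotation': array([[ 0.89816467, -0.37381069,  0.23144285],
       [ 0.43962659,  0.77000104, -0.46241417],
       [-0.00535588,  0.5170725 ,  0.85592485]])}
top {'vfov': 47.98971652949976, 'cx': 312.23677272602293, 'cy': 236.83667543742862, 'k1': 0.027939637478740346, 'xyz': array([0.39049963, 0.00992321, 1.21726667]), 'rotation': array([[ 0.02394416,  0.98669499, -0.16080943],
       [-0.9997125 ,  0.02342862, -0.00510152],
       [-0.0012661 ,  0.16088534,  0.98697229]])}
{'t': 0.1, 'joints': array([58.86500522, 24.93348978,  1.43105491, 90.18432572, -0.66547097,
       64.97216556, -4.30193166]), 'qd': array([-0.00587848, -0.12507596,  0.02067588, -0.10518034,  0.04868167,
       -0.00108702,  0.00465047]), 'tau': array([ 2.61939669e-03, -6.69118524e+01,  9.87816900e-01, -3.15143144e+01,
       -6.05437928e-02,  3.75010504e-02,  7.03412411e-06]), 'ee_pos': array([ 0.26640196, -0.56481566,  0.18840938]), 'eef_rot': array([[ 9.04433254e-01,  4.26614558e-01, -7.12912564e-04],
       [ 4.26615137e-01, -9.04432420e-01,  1.23419192e-03],
       [-1.18256997e-04, -1.42038350e-03, -9.99998984e-01]]), 'ft_force': array([-0.0911826 , -0.43869889, -0.34270757]), 'ft_torque': array([-0.0353615 ,  0.04037669, -0.03729045]), 'grasp_force': 0.0, 'grip_width': 0.9989729567069688}
```

View pics/scene0.png

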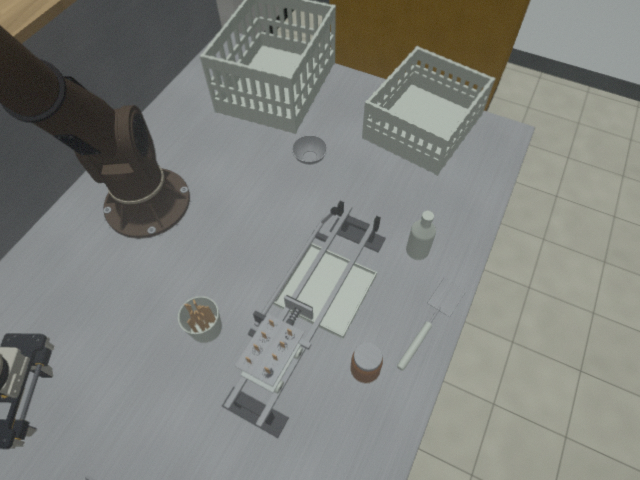

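View pics/top0.png

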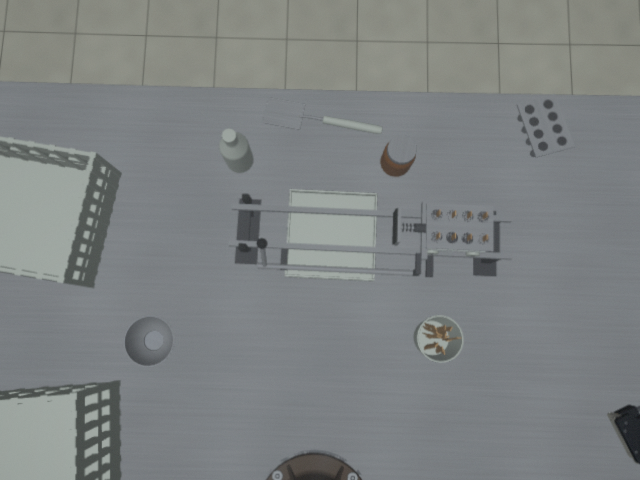

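Scene: the rail runs nearly along world +y, with the downhill end at the left of the top view. In that view the knob is near (262,243), the tray spans about (288..376, 191..279), the buffer plate is at (396,227) and the mould spans (427..494, 205..251). I'll zoom in for edge pixels.

Run:
```python
import cv2
a=cv2.imread('pics/top0.png')[170:300,220:420];b=cv2.imread('pics/top0.png')[170:300,380:520]
cv2.imwrite('pics/z1.png',cv2.resize(a,None,fx=4,fy=4,interpolation=cv2.INTER_CUBIC))
a=cv2.imread('pics/scene0.png')[190:330,260:440]
cv2.imwrite('pics/z2.png',cv2.resize(a,None,fx=4,fy=4,interpolation=cv2.INTER_CUBIC))
```

```text
(no output)
```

View pics/z1.png

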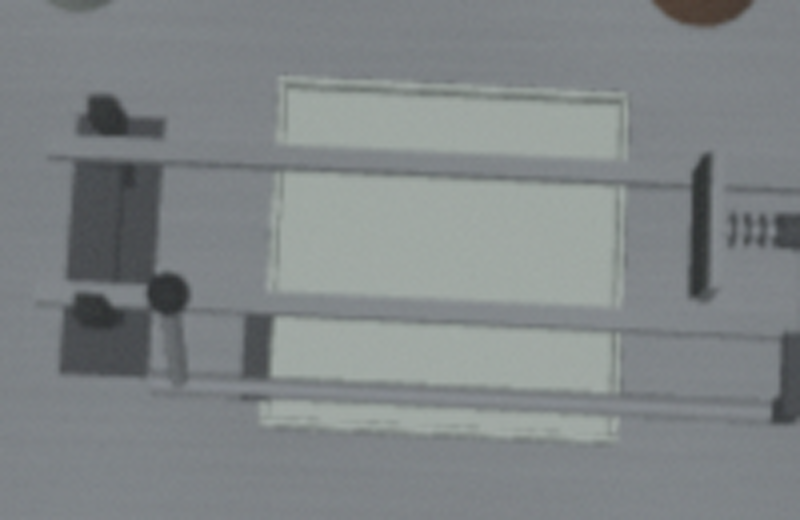

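View pics/z2.png

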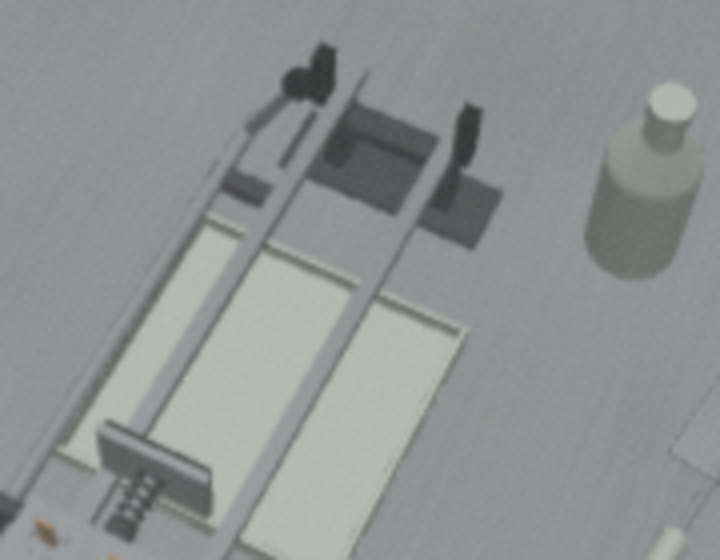

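Run:
```python
from h import *
S=np.load('scene0.npy',allow_pickle=True).item();T=np.load('top0.npy',allow_pickle=True).item()
t=lambda x,y:((x+.5)/4-.5+220,(y+.5)/4-.5+170)
s=lambda x,y:((x+.5)/4-.5+260,(y+.5)/4-.5+190)
kn,e=tri(T,t(168,293),S,s(297,84));print('knob',kn,e)
pu=[onz(T,t(275,158),.0835),onz(T,t(620,173),.0855)];pl=[onz(T,t(270,303),.0835),onz(T,t(620,318),.0855)]
print('upper',pu,'lower',pl)
d=(pu[0]-pu[1])+(pl[0]-pl[1]);d=d[:2]/np.linalg.norm(d[:2]);th=np.arctan2(-d[0],d[1]);print('yaw',np.degrees(th))
print('bar ends',onz(T,t(48,152),.0796),onz(T,t(37,300),.0796),onz(T,(510.5,221),.0904),onz(T,(510.5,257),.0904))
tr=[onz(T,t(*q),.02) for q in((280,76),(628,93),(618,440),(261,425))];print('tray',np.round(tr,4),np.mean(tr,0))
print([np.linalg.norm(tr[i]-tr[i-1]) for i in range(4)])
print('plate top corners',tri(T,t(708,153),S,s(212,468)),tri(T,t(706,292),S,s(102,423)))
# mould corners via mask of sticks plate: top
hsv=cv2.cvtColor(T['color'],cv2.COLOR_RGB2HSV)
m=cv2.inRange(hsv,(3,70,40),(25,255,255));m[:200]=0;m[260:]=0
n,l,st,ce=cv2.connectedComponentsWithStats(m)
print([(st[i][4],ce[i].round(1).tolist()) for i in range(1,n) if st[i][4]>5])
```

```text
knob [0.55031094 0.11689569 0.15014329] 0.001501084456365504
upper [array([0.63431297, 0.06847723, 0.0835    ]), array([ 0.63003655, -0.11652016,  0.0855    ])] lower [array([0.55558153, 0.0686913 , 0.0835    ]), array([ 0.5516774 , -0.11694422,  0.0855    ])]
yaw -1.2644183855540012
bar ends [0.63552365 0.19106388 0.0796    ] [0.55482588 0.19306307 0.0796    ] [ 0.61806004 -0.40338131  0.0904    ] [ 0.54116132 -0.40069067  0.0904    ]
tray [[ 0.6958  0.0704  0.02  ]
 [ 0.6905 -0.1281  0.02  ]
 [ 0.4926 -0.1235  0.02  ]
 [ 0.4962  0.0748  0.02  ]] [ 0.59379501 -0.02661018  0.02      ]
[np.float64(0.19965057331719416), np.float64(0.19857439104440144), np.float64(0.19793157710249304), np.float64(0.19837475112305827)]
plate top corners (array([ 0.62452422, -0.14872335,  0.17262173]), np.float64(0.004667386605577955)) (array([ 0.55583203, -0.14872381,  0.16605401]), np.float64(0.004414303161709636))
[(np.int32(6), [438.5, 212.5]), (np.int32(11), [454.1, 213.3]), (np.int32(10), [469.4, 214.1]), (np.int32(11), [485.0, 215.0]), (np.int32(10), [438.1, 235.1]), (np.int32(14), [453.6, 235.9]), (np.int32(13), [469.4, 236.6]), (np.int32(13), [485.5, 237.1])]
```

Run:
```python
from h import *
S=np.load('scene0.npy',allow_pickle=True).item();T=np.load('top0.npy',allow_pickle=True).item()
t=lambda x,y:((x+.5)/4-.5+220,(y+.5)/4-.5+170)
s=lambda x,y:((x+.5)/4-.5+260,(y+.5)/4-.5+190)
p=np.array([(438.5,212.5),(454.1,213.3),(469.4,214.1),(485,215),(438.1,235.1),(453.6,235.9),(469.4,236.6),(485.5,237.1)])
for z in(.175,.2035): print('sticks',z,onz(T,p.mean(0),z), [onz(T,p[i],z)[:2].round(4) for i in(0,3,4,7)])
print('stops',tri(T,t(100,98),S,s(470,106)),tri(T,t(83,297),S,s(325,47)))
# consistency: predictions given origin
for yo in(-.084,-.105):
  th=-np.radians(1.38);R=np.array([[np.cos(th),-np.sin(th)],[np.sin(th),np.cos(th)]])
  W=lambda x,y,z:np.r_[R@[x,y]+[.5916+.024*(yo+.084),yo],z]
  g=lambda c,P:proj(c,P).round(1)
  for nm,P in dict(knob=W(-.048,.2,.147),dockL=W(-.052,.237,.126),dockR=W(.052,.237,.126),mould=W(0,-.19,.1755),face=W(0,-.065,.146)).items(): print(yo,nm,P.round(4),g(T,P),g(S,P))
```

```text
sticks 0.175 [ 0.59088191 -0.27709559  0.175     ] [array([ 0.6148, -0.2321]), array([ 0.6118, -0.323 ]), array([ 0.5696, -0.2307]), array([ 0.5678, -0.3228])]
sticks 0.2035 [ 0.58540261 -0.26924728  0.2035    ] [array([ 0.6086, -0.2255]), array([ 0.6058, -0.3139]), array([ 0.5647, -0.2242]), array([ 0.563 , -0.3137])]
stops (array([0.65230927, 0.15679098, 0.13838339]), np.float64(0.001236632883568087)) (array([0.54941582, 0.16135251, 0.13427256]), np.float64(0.0010146205308507123))
-0.084 knob [0.5484 0.1171 0.147 ] [261.4 243.7] [332.9 211.1]
-0.084 dockL [0.5453 0.1542 0.126 ] [244.2 246.3] [338.  204.8]
-0.084 dockR [0.6493 0.1517 0.126 ] [247.6 196.8] [374.6 220. ]
-0.084 mould [ 0.587  -0.2739  0.1755] [460.2 226.8] [268.  349.2]
-0.084 face [ 0.59  -0.149  0.146] [394.  226.5] [298.2 305.6]
-0.105 knob [0.5479 0.0961 0.147 ] [271.9 244.2] [329.1 217.2]
-0.105 dockL [0.5448 0.1332 0.126 ] [254.4 246.8] [334.3 210.7]
-0.105 dockR [0.6488 0.1307 0.126 ] [257.7 197.3] [371.1 226.2]
-0.105 mould [ 0.5865 -0.2949  0.1755] [471.  227.3] [262.7 358. ]
-0.105 face [ 0.5895 -0.17    0.146 ] [404.4 227. ] [293.6 313.3]
```

The knob, mould, plate and dock stops all agree with a rail origin at about (0.592, −0.084) and a yaw of −1.4°. The tray centre is at rail y ≈ 57 mm. First I raise the hand, shut it and turn it so that tool x points downhill.

>>> {"name": "drive_tool", "arguments": {
  "moves": [
    [[0,0,-1,0,0,-1],[0,0,-1,0,0,-1],[0,0,-1,0,0,-1],[0,0,-1,0,0,-1],[0,0,-1,0,0,-1],[0,0,0,0,0,-1],[0,0,0,0,0,-1],[0,0,0,0,0,-1],[0,0,0,0,0,-1],[0,0,0,0,0,-1],[0,0,0,0,0,-1],[0,0,0,0,0,-0.05],[0,0,0,0,0,0]]
  ],
  "grip": 0,
  "force": 20
}}

```text
t: 1.4
ee_pos: [0.2665, -0.5652, 0.3138]
eef_rot: [[0.028, 1.0, -0.0], [1.0, -0.028, 0.001], [0.001, -0.0, -1.0]]
ft_force: [-0.1, 0.2, 0.1]
grip_width: 0.007
grasp_force: 0.0
```

>>> {"name": "drive_tool", "arguments": {
  "moves": [
    [[1,0.6,0,0,0,0],[1,0.6,0,0,0,0],[1,0.6,0,0,0,0],[1,0.6,0,0,0,0],[1,0.6,0,0,0,0],[1,0.6,0,0,0,0],[1,0.6,0,0,0,0],[1,0.6,0,0,0,0],[1,0.6,0,0,0,0],[1,0.6,0,0,0,0],[1,0.6,0,0,0,0],[1,0.6,0,0,0,0],[1,0.6,0,0,0,0],[1,0.6,0,0,0,0],[1,0.6,0,0,0,0],[1,0.6,0,0,0,0],[1,0.6,0,0,0,0],[1,0.6,0,0,0,0],[1,0.6,0,0,0,0],[1,0.6,0,0,0,0]]
  ]
}}

```text
t: 3.4
ee_pos: [0.5796, -0.072, 0.314]
eef_rot: [[0.028, 1.0, -0.0], [1.0, -0.028, -0.0], [-0.0, -0.0, -1.0]]
ft_force: [1.0, -0.4, 0.6]
grip_width: 0.001
grasp_force: 0.0
```

Run:
```python
from h import *
s=get_state();print(s['t'],s['ee_pos'],s['eef_rot'].round(4),s['joints'].round(1),s['ft_force'],s['grip_width'])
```

```text
3.4 [ 0.57956879 -0.07195217  0.31404883] [[ 2.810e-02  9.996e-01 -1.000e-04]
 [ 9.996e-01 -2.810e-02 -1.000e-04]
 [-1.000e-04 -1.000e-04 -1.000e+00]] [ 20.9  19.3 -26.8  82.7   8.7  80.1  -7.7] [ 0.9892611  -0.44469655  0.59131601] 0.0008276099940878474
```

>>> {"name": "drive_tool", "arguments": {
  "moves": [
    [[1,0,0,0,0,0],[1,0.2,0,0,0,0],[1,0.2,0,0,0,0],[1,0.2,0,0,0,0],[1,0,0,0,0,0],[1,0,0.5,0,0,0],[1,0,1,0,0,0],[0.3,0,1,0,0,0],[0,0,1,0,0,0],[0,0,1,0,0,0],[0,0,1,0,0,0],[0,0,1,0,0,0],[0,0,0.5,0,0,0],[0,0,0,0,0,0],[0,0,0,0,0,0]]
  ]
}}

```text
t: 4.9
ee_pos: [0.5991, 0.1093, 0.1399]
eef_rot: [[0.026, 1.0, 0.001], [1.0, -0.026, 0.0], [0.0, 0.001, -1.0]]
ft_force: [-0.0, -0.1, -0.2]
grip_width: 0.005
grasp_force: 0.0
```

Run:
```python
from h import *
c=capture('scene');cv2.imwrite('pics/s1.png',cv2.resize(c['color'][150:350,230:430,::-1],None,fx=3,fy=3))
```

```text
(no output)
```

View pics/s1.png

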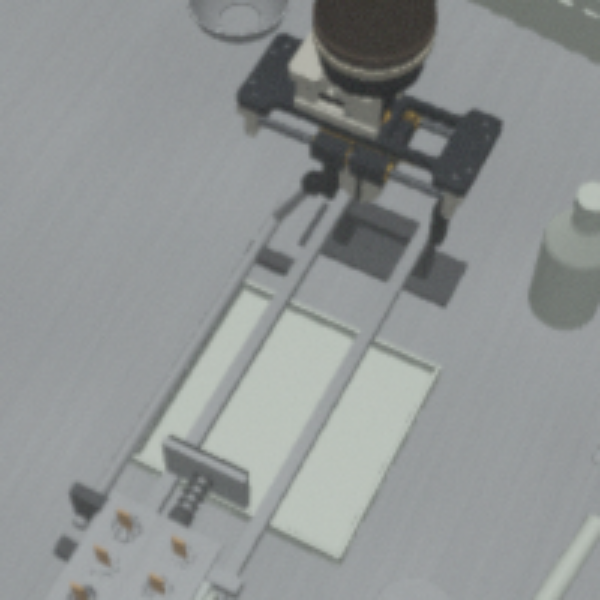

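The closed fingers are beside the knob on the rail side, and the path is clear. Now I push the lever.

>>> {"name": "drive_tool", "arguments": {
  "moves": [
    [[0.3,-0.6,0,0,0,0],[0,-0.7,0,0,0,0],[0,-0.9,0,0,0,0],[0,-0.9,0,0,0,0],[0,-0.5,0,0,0,0]]
  ]
}}

```text
t: 5.45
ee_pos: [0.5081, 0.1194, 0.1405]
eef_rot: [[0.025, 1.0, 0.002], [1.0, -0.025, 0.0], [0.0, 0.002, -1.0]]
ft_force: [0.6, -0.1, 0.0]
grip_width: 0.003
grasp_force: 0.0
```

Run:
```python
from h import *
s=get_state();print(s['t'],s['ee_pos'],s['ft_force'],s['qd'].round(1))
c=capture('top');cv2.imwrite('pics/t2.png',cv2.resize(c['color'][150:300,220:520,::-1],None,fx=2.6,fy=2.6))
```

```text
5.45 [0.50813733 0.11935624 0.14047715] [ 0.56801113 -0.10190363  0.02661773] [ 1.5 -9.6 -2.7 14.5 -3.2 -6.5 -2.4]
```

View pics/t2.png

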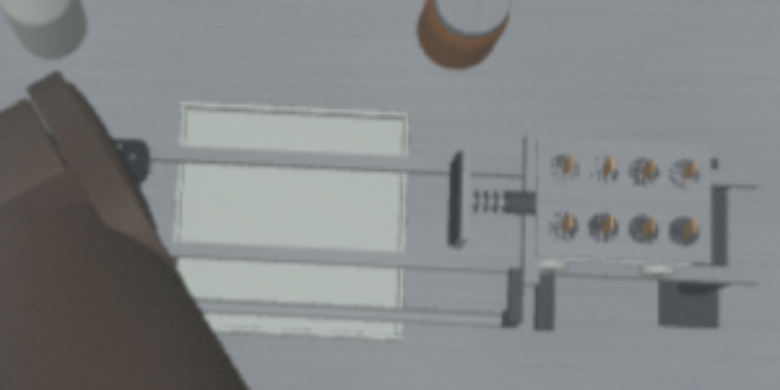

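The top view shows the carriage still at the catch, with the plate at about (396,228) in full-image pixels. The force is only about 0.6 N, so I keep pushing in small steps.

>>> {"name": "drive_tool", "arguments": {
  "moves": [
    [[0,-0.2,0,0,0,0]]
  ]
}}

```text
t: 5.6
ee_pos: [0.5049, 0.1191, 0.1401]
eef_rot: [[0.025, 1.0, 0.002], [1.0, -0.025, 0.0], [0.0, 0.002, -1.0]]
ft_force: [0.1, -0.6, -0.6]
grip_width: 0.005
grasp_force: 0.0
```

Run:
```python
from h import *
s=get_state();print(s['t'],s['ee_pos'],s['ft_force'])
c=capture('scene');cv2.imwrite('pics/s3.png',cv2.resize(c['color'][170:370,230:430,::-1],None,fx=3,fy=3))
```

```text
5.6 [0.50494505 0.11906162 0.14014478] [ 0.10489556 -0.57804131 -0.55500798]
```

View pics/s3.png

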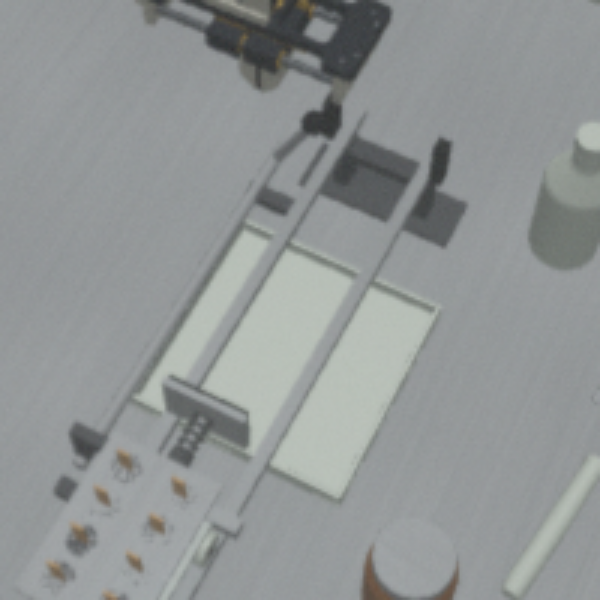

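The knob is still at about (337,211) in full-image pixels, and the fingertips at about (317,197) have passed without catching it. I compare the projections to find out why.

Run:
```python
from h import *
c=capture('scene')
print(proj(c,[.505,.119,.14]),proj(c,[.505,.119,.23]),proj(c,[.55,.117,.147]),proj(c,[.599,.109,.14]))
u=(262/3+230,80/3+170);print(u,[onz(c,u,z) for z in(.14,.159,.2)])
# refined knob: dark blob in both original views
for n,(x0,y0,x1,y1) in dict(scene0=(325,200,350,225),top0=(250,232,275,256)).items():
    q=np.load(n+'.npy',allow_pickle=True).item();g=cv2.cvtColor(q['color'],cv2.COLOR_RGB2GRAY)[y0:y1,x0:x1]
    print(n);print('\n'.join(''.join('#' if v<60 else '+' if v<85 else '.' for v in r) for r in g))
```

```text
[317.90986852 206.04906471] [317.12502885 184.02938544] [333.48670797 211.3590564 ] [349.77202286 222.36322122]
(317.3333333333333, 196.66666666666666) [array([0.4903209 , 0.14496206, 0.14      ]), array([0.49707383, 0.13243684, 0.159     ]), array([0.51164594, 0.10540872, 0.2       ])]
scene0
.........................
...............+.........
..............+++++......
..............+++++......
.............++++++......
.............+#++#+......
.............+#+#++......
........+++++###+#+......
.......++++++#++##+......
......+#+++++###+#+......
......++##++######+......
......+##++++###++.......
......+++##++##+++.......
......++++#+##+++........
.......++++.++##+........
..............++.........
.......................+.
......................++.
.....................++..
.....................++..
....................+++..
...................+++++.
...................++++++
..................+++++++
..................+++++++
top0
++++++++.................
++++++++.................
++++++++.................
++++++++.................
++++++++.................
++++++++.................
+++++++++..++............
+++++++++++###+..........
....++++#######+.........
.......+########+........
.......#########+........
.......#########+........
.......+########+........
.......+########+........
.......+#######+.........
++.....+++#####+.........
#++++++...+++++..........
#++++++..................
+++++++..................
+++++++..................
+++++++..................
+++++++..................
+++++++..................
+++++++..................
```

Run:
```python
from h import *
c=capture('scene');im=c['color'][150:235,275:375,::-1]
im=cv2.resize(im,None,fx=7,fy=7,interpolation=cv2.INTER_CUBIC);im=cv2.convertScaleAbs(im,alpha=1.8,beta=-60)
for p in([.505,.119,.14],[.505,.119,.16],[.505,.119,.18]):
    u=(proj(c,p)-[275,150]+.5)*7;cv2.circle(im,tuple(int(v) for v in u),4,(0,0,255),1)
cv2.imwrite('pics/s4.png',im)
```

```text
(no output)
```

View pics/s4.png

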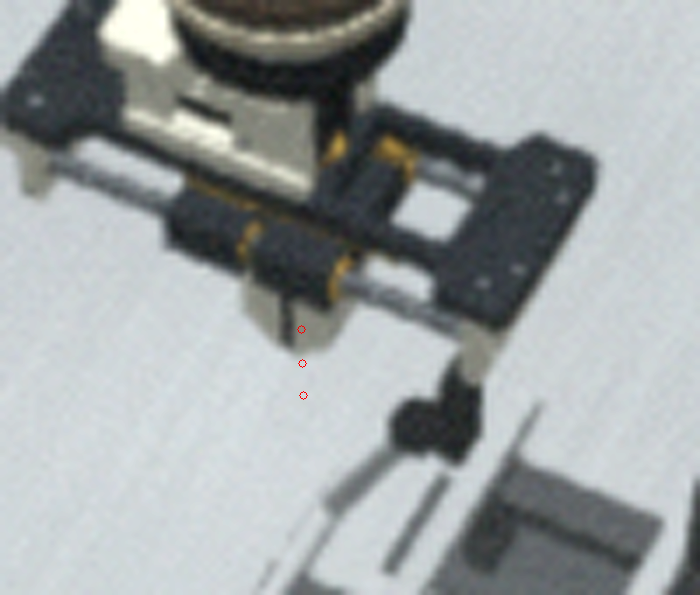

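The fingertips seem to end about 27 mm higher in the picture than the reported TCP, which explains why they passed over the knob. I go back over it and repeat the push lower.

>>> {"name": "drive_tool", "arguments": {
  "moves": [
    [[0,0,-1,0,0,0],[0,0.4,-0.4,0,0,0],[0,0.9,0,0,0,0],[0,1,0,0,0,0],[0,1,0,0,0,0],[0,0.6,0.2,0,0,0],[0,0,0.8,0,0,0],[0,0,0.9,0,0,0],[0,0,0.6,0,0,0],[0,0,0,0,0,0]]
  ]
}}

```text
t: 6.75
ee_pos: [0.6004, 0.1158, 0.1092]
eef_rot: [[0.025, 1.0, -0.004], [1.0, -0.025, -0.001], [-0.001, -0.004, -1.0]]
ft_force: [-0.2, -1.4, -0.4]
grip_width: 0.005
grasp_force: 0.0
```

>>> {"name": "drive_tool", "arguments": {
  "moves": [
    [[0,-0.6,0,0,0,0],[0,-0.5,0,0,0,0],[0,-0.4,0,0,0,0]]
  ]
}}

```text
t: 7.05
ee_pos: [0.5651, 0.1181, 0.1132]
eef_rot: [[0.025, 1.0, 0.003], [1.0, -0.025, 0.001], [0.001, 0.003, -1.0]]
ft_force: [8.4, -1.5, 13.3]
grip_width: 0.008
grasp_force: 8.2
```

```bash
cat > look.py <<'E'
from h import *
s=get_state();print(s['t'],s['ee_pos'].round(4),s['ft_force'].round(1))
c=capture('scene');g=cv2.cvtColor(c['color'],cv2.COLOR_RGB2GRAY)
cv2.imwrite('pics/last.png',c['color'][...,::-1])
# black knob blob: predicted pixel for each angle, darkness there
for a in(0,.15,.3,.45,.6,.75,.9):
    b=.45-a;x=-.085+.085*np.sin(b);z=.071+.085*np.cos(b)
    th=-np.radians(1.38);p=proj(c,[.593+x*np.cos(th)-.2*np.sin(th),-.084+x*np.sin(th)+.2*np.cos(th),z])
    u,v=p.round().astype(int);print(a,p.round(1),g[v-1:v+2,u-1:u+2].mean().round(0),end=' | ')
# carriage by stick centroids (top view)
T=capture('top');m=cv2.inRange(cv2.cvtColor(T['color'],cv2.COLOR_RGB2HSV),(3,70,40),(25,255,255));m[:200]=0;m[260:]=0
n,l,st,ce=cv2.connectedComponentsWithStats(m);q=np.array([ce[i] for i in range(1,n) if 5<st[i][4]<40])
if len(q):
    y=onz(T,q.mean(0),.2005)[1]; print('\nsticks',len(q),q.mean(0).round(1),'travel',(-.084-.190),y, y+.2701)
E
python3 look.py
```

```text
7.05 [0.5651 0.1181 0.1132] [ 8.4 -1.5 13.3]
0 [333.4 211.2] 92.0 | 0.15 [329.2 208.3] 129.0 | 0.3 [324.9 205.8] 153.0 | 0.45 [320.4 203.7] 153.0 | 0.6 [315.9 202.1] 153.0 | 0.75 [311.7 200.9] 155.0 | 0.9 [307.6 200.3] 155.0 | 
sticks 7 [465.2 226.6] travel -0.274 -0.27675427059246316 -0.006654270592463152
```

The force points mostly up, so only the tip is catching the top of the knob. I back off, go 20 mm lower (still above the bars by any reading) and push again.

>>> {"name": "drive_tool", "arguments": {
  "moves": [
    [[0,0.6,0,0,0,0],[0,0.6,0,0,0,0],[0,0,0.4,0,0,0],[0,0,0.4,0,0,0],[0,0,0,0,0,0]]
  ]
}}

```text
t: 7.65
ee_pos: [0.5918, 0.1164, 0.0896]
eef_rot: [[0.025, 1.0, -0.004], [1.0, -0.025, -0.001], [-0.001, -0.003, -1.0]]
ft_force: [-0.9, -0.1, -0.1]
grip_width: 0.006
grasp_force: 0.0
```

```bash
python3 look.py
```

```text
7.65 [0.5918 0.1164 0.0896] [-0.9 -0.1 -0.1]
0 [333.4 211.2] 59.0 | 0.15 [329.2 208.3] 116.0 | 0.3 [324.9 205.8] 143.0 | 0.45 [320.4 203.7] 147.0 | 0.6 [315.9 202.1] 126.0 | 0.75 [311.7 200.9] 116.0 | 0.9 [307.6 200.3] 157.0 | 
sticks 7 [465.1 226.7] travel -0.274 -0.2764880074022074 -0.006388007402207407
```

>>> {"name": "drive_tool", "arguments": {
  "moves": [
    [[0,-0.5,0,0,0,0],[0,-0.4,0,0,0,0],[0,-0.4,0,0,0,0]]
  ]
}}

```text
t: 8.05
ee_pos: [0.5618, 0.1179, 0.0925]
eef_rot: [[0.025, 1.0, 0.003], [1.0, -0.025, 0.001], [0.001, 0.003, -1.0]]
ft_force: [2.3, 0.3, 3.5]
grip_width: 0.006
grasp_force: 1.4
```

```bash
sed -i 's/q.mean(0)/(q.min(0)+q.max(0))\/2/g' look.py; python3 look.py
```

```text
File "look.py", line 14
    y=onz(T,(q.min(0)+q.max(0))/2,.2005)[1]; print('\nsticks',len(q),(q.min(0)+q.max(0))/2.round(1),'travel',(-.084-.190),y, y+.2701)
                                                                                          ^
SyntaxError: invalid decimal literal
```

```bash
sed -i "s/(q.min(0)+q.max(0))\/2.round(1)/''/" look.py; python3 look.py
```

```text
8.05 [0.5618 0.1179 0.0925] [2.3 0.3 3.5]
0 [333.4 211.2] 88.0 | 0.15 [329.2 208.3] 59.0 | 0.3 [324.9 205.8] 62.0 | 0.45 [320.4 203.7] 112.0 | 0.6 [315.9 202.1] 152.0 | 0.75 [311.7 200.9] 155.0 | 0.9 [307.6 200.3] 155.0 | 
sticks 7  travel -0.274 -0.27064491785058337 -0.0005449178505833596
```

The lever now follows: about 0.2 rad at x = 0.562. I keep pushing over.

>>> {"name": "drive_tool", "arguments": {
  "moves": [
    [[0,-0.7,0,0,0,0],[0,-0.8,0,0,0,0],[0,-0.6,0,0,0,0]]
  ]
}}

```text
t: 8.45
ee_pos: [0.508, 0.1188, 0.0916]
eef_rot: [[0.025, 1.0, -0.0], [1.0, -0.025, -0.0], [-0.0, -0.0, -1.0]]
ft_force: [1.8, 0.4, -1.8]
grip_width: 0.004
grasp_force: 1.0
```

```bash
python3 look.py
```

```text
8.45 [0.508  0.1188 0.0916] [ 1.8  0.4 -1.8]
0 [333.4 211.2] 152.0 | 0.15 [329.2 208.3] 149.0 | 0.3 [324.9 205.8] 106.0 | 0.45 [320.4 203.7] 60.0 | 0.6 [315.9 202.1] 57.0 | 0.75 [311.7 200.9] 74.0 | 0.9 [307.6 200.3] 57.0 | 
sticks 8  travel -0.274 -0.262034071077097 0.008065928922903032
```

>>> {"name": "drive_tool", "arguments": {
  "moves": [
    [[0,-0.3,0,0,0,0]]
  ]
}}

```text
t: 8.65
ee_pos: [0.504, 0.1188, 0.0921]
eef_rot: [[0.026, 1.0, 0.004], [1.0, -0.026, 0.0], [0.001, 0.004, -1.0]]
ft_force: [26.0, -4.9, -8.6]
grip_width: 0.009
grasp_force: 13.4
```

The hard stop reads 26 N, so the lever is fully over. Now the hand goes quickly to the rail's middle line, ahead of the carriage.

>>> {"name": "drive_tool", "arguments": {
  "moves": [
    [[-1,0.9,0,0,0,0],[-1,0.9,0,0,0,0],[-1,0.9,0,0,0,0],[-1,0.9,0,0,0,0],[-0.8,0.1,0,0,0,0]]
  ]
}}

```text
t: 9.15
ee_pos: [0.5936, -0.0056, 0.0913]
eef_rot: [[0.027, 1.0, 0.001], [1.0, -0.027, -0.0], [-0.0, 0.001, -1.0]]
ft_force: [0.4, -0.5, 0.3]
grip_width: 0.005
grasp_force: 0.0
```

```bash
cat > car.py <<'E'
from h import *
s=get_state();T=capture('top');m=cv2.inRange(cv2.cvtColor(T['color'],cv2.COLOR_RGB2HSV),(3,70,40),(25,255,255));m[:195]=0;m[260:]=0
n,l,st,ce=cv2.connectedComponentsWithStats(m);q=np.array([ce[i] for i in range(1,n) if 4<st[i][4]<40])
cv2.imwrite('pics/top_last.png',T['color'][...,::-1])
e=s['ee_pos'];print(s['t'],e.round(4),'hand rail y',round((e[1]+.084)*1000),s['ft_force'].round(1));print(q.round(0).tolist())
f=lambda u:onz(T,(u,225),.2015)[1]+.2701
u=q[:,0].max();print('d from uphill sticks',f(u-23.5),'from downhill',f(q[:,0].min()+23.5))
E
python3 car.py
```

```text
9.15 [ 0.5936 -0.0056  0.0913] hand rail y 78 [ 0.4 -0.5  0.3]
[[435.0, 213.0], [450.0, 213.0], [403.0, 233.0], [418.0, 234.0], [434.0, 235.0], [450.0, 236.0]]
d from uphill sticks 0.06661953363517928 from downhill 0.06809734862728004
```

```bash
cat > sim.py <<'E'
import numpy as np
def sim(rows,m,off,h0=68.,d0=.067,v0=.148,t0=9.15,tstart=9.2,k=70,bar=False):
    g=.0177*9.81*m;d,v=d0,v0;dt=.001;mx=0;hp=None;out=[];t=t0
    T=tstart+.1*np.arange(len(rows)+1);H=(h0+np.r_[0,np.cumsum(rows)])/1000
    while t<T[-1]+2:
        h=np.interp(t-.03,T,H)+off   # hand face rail y
        hv=0 if hp is None else (h-hp)/dt;hp=h
        c=d-.065-h;F=max(0,k*c+2*(v-hv)) if c>0 else 0
        v+=(g-1.4*v-F)/m*dt;d+=v*dt;mx=max(mx,c);t+=dt
        out.append((t,d,v,c))
    o=np.array(out);i=np.argmax(o[:,3]>0)
    return f"m{m} off{off*1000:+.0f} max {mx*1000:.1f} contact t{o[i,0]:.2f} v{o[i,2]:.3f} end d{d*1000:.0f} maxd {o[:,1].max()*1000:.0f}"
if __name__=='__main__':
  for n,r in dict(A=[-12,0,8,14,16,16,14.5,13,11.5,10,8,7,5.5,4,2.5,1.5,.5],B=[-12,0,10,16,17,16,14.5,13,11,9,7,5,3,2,1],C=[-15,-5,6,13,16,16,15,13.5,12,11,9.5,8,7,5.5,4,3,2,1]).items():
    print(n,sum(r)+68)
    for m in(1.7,2.2,2.8):
      for off in(-.005,0,.005): print(sim(r,m,off))
E
python3 sim.py
```

```text
A 188.0
m1.7 off-5 max 9.3 contact t9.50 v0.164 end d252 maxd 253
m1.7 off+0 max 8.2 contact t9.62 v0.168 end d257 maxd 259
m1.7 off+5 max 10.9 contact t9.91 v0.177 end d262 maxd 264
m2.2 off-5 max 11.9 contact t9.48 v0.172 end d254 maxd 257
m2.2 off+0 max 10.6 contact t9.54 v0.176 end d259 maxd 261
m2.2 off+5 max 12.5 contact t9.70 v0.185 end d263 maxd 265
m2.8 off-5 max 14.5 contact t9.47 v0.177 end d254 maxd 261
m2.8 off+0 max 13.6 contact t9.52 v0.182 end d259 maxd 263
m2.8 off+5 max 16.0 contact t9.62 v0.190 end d265 maxd 266
B 180.5
m1.7 off-5 max 10.2 contact t9.52 v0.165 end d245 maxd 247
m1.7 off+0 max 12.2 contact t9.91 v0.177 end d250 maxd 252
m1.7 off+5 max 14.7 contact t10.02 v0.180 end d255 maxd 259
m2.2 off-5 max 13.7 contact t9.50 v0.173 end d247 maxd 251
m2.2 off+0 max 14.0 contact t9.68 v0.184 end d251 maxd 254
m2.2 off+5 max 17.1 contact t9.86 v0.193 end d257 maxd 261
m2.8 off-5 max 17.6 contact t9.48 v0.178 end d246 maxd 256
m2.8 off+0 max 17.9 contact t9.57 v0.186 end d252 maxd 259
m2.8 off+5 max 21.0 contact t9.75 v0.200 end d257 maxd 265
C 190.5
m1.7 off-5 max 14.5 contact t9.42 v0.160 end d255 maxd 260
m1.7 off+0 max 11.4 contact t9.46 v0.162 end d260 maxd 260
m1.7 off+5 max 8.7 contact t9.51 v0.164 end d265 maxd 266
m2.2 off-5 max 16.7 contact t9.42 v0.167 end d257 maxd 262
m2.2 off+0 max 13.6 contact t9.45 v0.169 end d261 maxd 263
m2.2 off+5 max 11.3 contact t9.49 v0.172 end d266 maxd 267
m2.8 off-5 max 18.9 contact t9.41 v0.172 end d257 maxd 265
m2.8 off+0 max 16.4 contact t9.44 v0.175 end d262 maxd 268
m2.8 off+5 max 14.1 contact t9.48 v0.178 end d266 maxd 272
```

>>> {"name": "drive_tool", "arguments": {
  "moves": [
    [[-0.48,0,0,0,0,0],[0,0,0,0,0,0],[0.32,0,0,0,0,0],[0.56,0,0,0,0,0],[0.64,0,0,0,0,0],[0.64,0,0,0,0,0]]
  ]
}}

```text
t: 9.8
ee_pos: [0.5917, 0.0418, 0.0919]
eef_rot: [[0.023, 1.0, 0.0], [1.0, -0.023, 0.001], [0.001, 0.0, -1.0]]
ft_force: [0.7, -0.5, -0.1]
grip_width: 0.005
grasp_force: 0.0
```

>>> {"name": "drive_tool", "arguments": {
  "moves": [
    [[0.6,0,0,0,0,0]]
  ]
}}

```text
t: 9.9
ee_pos: [0.5921, 0.0566, 0.0918]
eef_rot: [[0.023, 1.0, 0.0], [1.0, -0.023, 0.001], [0.001, 0.0, -1.0]]
ft_force: [0.2, 0.4, 0.0]
grip_width: 0.004
grasp_force: 0.0
```

>>> {"name": "drive_tool", "arguments": {
  "moves": [
    [[0.54,0,0,0,0,0],[0.48,0,0,0,0,0]]
  ]
}}

```text
t: 10.1
ee_pos: [0.5928, 0.0811, 0.0917]
eef_rot: [[0.024, 1.0, 0.0], [1.0, -0.024, 0.0], [0.0, 0.0, -1.0]]
ft_force: [0.5, 0.2, -0.5]
grip_width: 0.004
grasp_force: 0.3
```

>>> {"name": "drive_tool", "arguments": {
  "moves": [
    [[0.43,0,0,0,0,0]]
  ]
}}

```text
t: 10.2
ee_pos: [0.5931, 0.0914, 0.0916]
eef_rot: [[0.024, 1.0, -0.0], [1.0, -0.024, 0.0], [0.0, -0.0, -1.0]]
ft_force: [0.0, 1.3, -0.9]
grip_width: 0.005
grasp_force: 0.4
```

>>> {"name": "drive_tool", "arguments": {
  "moves": [
    [[0.39,0,0,0,0,0],[0.33,0,0,0,0,0],[0.26,0,0,0,0,0],[0.18,0,0,0,0,0],[0.11,0,0,0,0,0],[0.04,0,0,0,0,0],[0,0,0,0,0,0],[0,0,0,0,0,0]]
  ]
}}

```text
t: 11.0
ee_pos: [0.5941, 0.1221, 0.0916]
eef_rot: [[0.026, 1.0, 0.0], [1.0, -0.026, -0.0], [-0.0, 0.0, -1.0]]
ft_force: [-0.9, 0.4, 1.0]
grip_width: 0.005
grasp_force: 0.1
```

```bash
python3 car.py
python3 - <<'E'
from h import *
c=capture('scene');cv2.imwrite('pics/s5.png',cv2.resize(c['color'][130:350,220:440,::-1],None,fx=2.7,fy=2.7))
E
```

```text
11.0 [0.5941 0.1221 0.0916] hand rail y 206 [-0.9  0.4  1. ]
[[318.0, 229.0]]
d from uphill sticks 0.3201742762371839 from downhill 0.23017380830255724
```

View pics/s5.png

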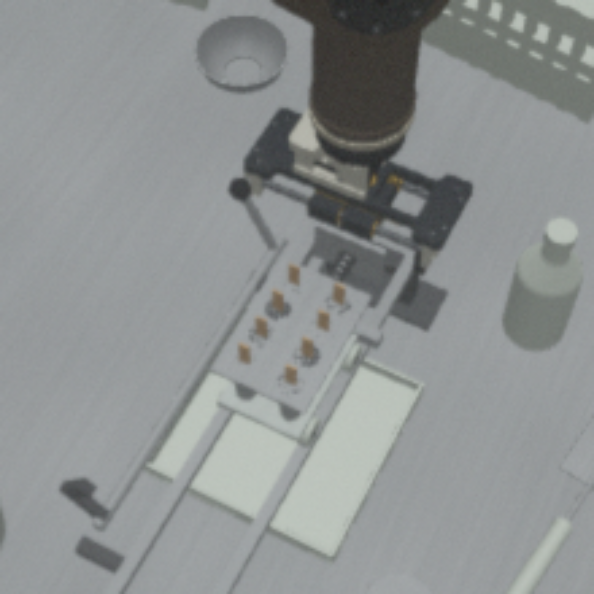

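The lever is fully over, with the knob at about (309,200) in full-image pixels. The carriage rests against the fingers, and the sticks are centred at about (328,250). I measure its place relative to the tray.

```bash
cat > sc.py <<'E'
from h import *
def meas(c):
    m=cv2.inRange(cv2.cvtColor(c['color'],cv2.COLOR_RGB2HSV),(3,90,60),(25,255,255));m[:,:225]=0;m[:215]=0;m[345:]=0;m[300:,340:]=0
    n,l,st,ce=cv2.connectedComponentsWithStats(m);q=np.array([ce[i] for i in range(1,n) if 3<st[i][4]<60])
    return q
if __name__=='__main__':
    s=get_state()
    A=np.load('scene0.npy',allow_pickle=True).item();c=capture('scene')
    hsvA=cv2.inRange(cv2.cvtColor(A['color'],cv2.COLOR_RGB2HSV),(3,90,60),(25,255,255));hsvA[:,:235]=0;hsvA[:315]=0;hsvA[385:]=0;hsvA[:,310:]=0
    n,l,st,ce=cv2.connectedComponentsWithStats(hsvA);q0=np.array([ce[i] for i in range(1,n) if 3<st[i][4]<60])
    q=meas(c);print(len(q0),len(q),q.mean(0))
    z0=.085+.018*.19+.101
    p0=onz(A,q0.mean(0),z0);p=onz(c,q.mean(0),.085-.018*.07+.101);print(s['t'],s['ee_pos'].round(4),s['ft_force'].round(1),p0,p,'d',p[1]-p0[1],'mid rail',p[1]+.084,'rel tray',p[1]+.0266)
E
python3 sc.py;python3 sc.py
```

```text
0 0 nan
11.1 [0.5941 0.1222 0.0916] [ 0.3  0.6 -0.5] [nan nan nan] [nan nan nan] d nan mid rail nan rel tray nan
0 0 nan
11.15 [0.5941 0.1222 0.0916] [-1.5 -0.3 -0.3] [nan nan nan] [nan nan nan] d nan mid rail nan rel tray nansc.py:11: RuntimeWarning: Mean of empty slice.
  q=meas(c);print(len(q0),len(q),q.mean(0))
  ret = ret.dtype.type(ret / rcount)
sc.py:13: RuntimeWarning: Mean of empty slice.
  p0=onz(A,q0.mean(0),z0);p=onz(c,q.mean(0),.085-.018*.07+.101);print(s['t'],s['ee_pos'].round(4),s['ft_force'].round(1),p0,p,'d',p[1]-p0[1],'mid rail',p[1]+.084,'rel tray',p[1]+.0266)
sc.py:11: RuntimeWarning: Mean of empty slice.
  q=meas(c);print(len(q0),len(q),q.mean(0))
  ret = ret.dtype.type(ret / rcount)
sc.py:13: RuntimeWarning: Mean of empty slice.
  p0=onz(A,q0.mean(0),z0);p=onz(c,q.mean(0),.085-.018*.07+.101);print(s['t'],s['ee_pos'].round(4),s['ft_force'].round(1),p0,p,'d',p[1]-p0[1],'mid rail',p[1]+.084,'rel tray',p[1]+.0266)
```

```bash
sed -i 's/(3,90,60)/(3,60,40)/g' sc.py; python3 sc.py;python3 sc.py
```

```text
8 8 [327.71837629 249.12923097]
11.2 [0.5941 0.1224 0.0916] [-0.3  0.2  0.1] [ 0.58823416 -0.26973636  0.18942   ] [ 0.59522162 -0.00846312  0.18474   ] d 0.26127324328589474 mid rail 0.07553688174967015 rel tray 0.01813688174967014
8 8 [327.72722474 249.24315611]
11.25 [0.5941 0.1224 0.0916] [ 0.4  0.2 -0.4] [ 0.58823416 -0.26973636  0.18942   ] [ 0.5953737  -0.00872826  0.18474   ] d 0.2610081034059393 mid rail 0.07527174186971468 rel tray 0.017871741869714672
```

The mould is about 14–18 mm from the tray's centre and still, inside the 33 mm limit. I hold it there to drain.

>>> {"name": "drive_tool", "arguments": {
  "moves": [
    [[0,0,0,0,0,0],[0,0,0,0,0,0],[0,0,0,0,0,0],[0,0,0,0,0,0],[0,0,0,0,0,0],[0,0,0,0,0,0],[0,0,0,0,0,0],[0,0,0,0,0,0],[0,0,0,0,0,0],[0,0,0,0,0,0],[0,0,0,0,0,0],[0,0,0,0,0,0],[0,0,0,0,0,0],[0,0,0,0,0,0],[0,0,0,0,0,0],[0,0,0,0,0,0],[0,0,0,0,0,0],[0,0,0,0,0,0],[0,0,0,0,0,0],[0,0,0,0,0,0]]
  ]
}}

```text
t: 13.3
ee_pos: [0.594, 0.1227, 0.0916]
eef_rot: [[0.025, 1.0, -0.0], [1.0, -0.025, -0.0], [-0.0, -0.0, -1.0]]
ft_force: [-0.0, -0.2, 0.7]
grip_width: 0.008
grasp_force: 0.2
```

>>> {"name": "drive_tool", "arguments": {
  "moves": [
    [[0,0,0,0,0,0],[0,0,0,0,0,0],[0,0,0,0,0,0],[0,0,0,0,0,0],[0,0,0,0,0,0],[0,0,0,0,0,0],[0,0,0,0,0,0],[0,0,0,0,0,0],[0,0,0,0,0,0],[0,0,0,0,0,0],[0,0,0,0,0,0],[0,0,0,0,0,0],[0,0,0,0,0,0],[0,0,0,0,0,0],[0,0,0,0,0,0],[0,0,0,0,0,0],[0,0,0,0,0,0],[0,0,0,0,0,0],[0,0,0,0,0,0],[0,0,0,0,0,0]]
  ]
}}

```text
t: 15.3
ee_pos: [0.594, 0.1227, 0.0916]
eef_rot: [[0.025, 1.0, -0.0], [1.0, -0.025, -0.0], [-0.0, -0.0, -1.0]]
ft_force: [-0.2, 0.6, 1.4]
grip_width: 0.006
grasp_force: 0.2
```

```bash
python3 sc.py
```

```text
8 8 [328.32818848 248.4503996 ]
15.3 [0.594  0.1227 0.0916] [-0.2  0.6  1.4] [ 0.58823416 -0.26973636  0.18942   ] [ 0.59568967 -0.00621399  0.18474   ] d 0.2635223666452098 mid rail 0.07778600510898519 rel tray 0.02038600510898518
```

>>> {"name": "drive_tool", "arguments": {
  "moves": [
    [[0,0,0,0,0,0],[0,0,0,0,0,0],[0,0,0,0,0,0],[0,0,0,0,0,0],[0,0,0,0,0,0],[0,0,0,0,0,0],[0,0,0,0,0,0],[0,0,0,0,0,0],[0,0,0,0,0,0],[0,0,0,0,0,0],[0,0,0,0,0,0],[0,0,0,0,0,0],[0,0,0,0,0,0],[0,0,0,0,0,0],[0,0,0,0,0,0],[0,0,0,0,0,0],[0,0,0,0,0,0],[0,0,0,0,0,0],[0,0,0,0,0,0],[0,0,0,0,0,0]]
  ]
}}

```text
t: 17.35
ee_pos: [0.594, 0.1227, 0.0916]
eef_rot: [[0.025, 1.0, 0.0], [1.0, -0.025, -0.0], [-0.0, 0.0, -1.0]]
ft_force: [-0.3, 0.7, 0.1]
grip_width: 0.002
grasp_force: 0.2
```

>>> {"name": "drive_tool", "arguments": {
  "moves": [
    [[0,0,0,0,0,0],[0,0,0,0,0,0],[0,0,0,0,0,0],[0,0,0,0,0,0],[0,0,0,0,0,0],[0,0,0,0,0,0],[0,0,0,0,0,0],[0,0,0,0,0,0],[0,0,0,0,0,0],[0,0,0,0,0,0],[0,0,0,0,0,0],[0,0,0,0,0,0],[0,0,0,0,0,0]]
  ]
}}

```text
t: 18.65
ee_pos: [0.594, 0.1228, 0.0916]
eef_rot: [[0.025, 1.0, -0.0], [1.0, -0.025, 0.0], [0.0, -0.0, -1.0]]
ft_force: [-0.4, -0.2, 0.3]
grip_width: 0.004
grasp_force: 0.2
```

```bash
python3 sc.py
```

```text
8 8 [328.37781997 248.34590336]
18.65 [0.594  0.1228 0.0916] [-0.4 -0.2  0.3] [ 0.58823416 -0.26973636  0.18942   ] [ 0.59566995 -0.00591203  0.18474   ] d 0.2638243327475336 mid rail 0.07808797121130899 rel tray 0.020687971211308984
```

It has held still for over 3 s. Now I ease it down slowly.

>>> {"name": "drive_tool", "arguments": {
  "moves": [
    [[0.02,0,0,0,0,0],[0.04,0,0,0,0,0],[0.06,0,0,0,0,0],[0.08,0,0,0,0,0],[0.1,0,0,0,0,0],[0.1,0,0,0,0,0],[0.1,0,0,0,0,0],[0.1,0,0,0,0,0],[0.1,0,0,0,0,0],[0.1,0,0,0,0,0],[0.1,0,0,0,0,0],[0.1,0,0,0,0,0],[0.1,0,0,0,0,0],[0.1,0,0,0,0,0],[0.1,0,0,0,0,0],[0.1,0,0,0,0,0],[0.1,0,0,0,0,0],[0.1,0,0,0,0,0],[0.1,0,0,0,0,0],[0.1,0,0,0,0,0]]
  ]
}}

```text
t: 20.7
ee_pos: [0.5951, 0.1679, 0.0916]
eef_rot: [[0.025, 1.0, 0.0], [1.0, -0.025, -0.0], [-0.0, 0.0, -1.0]]
ft_force: [0.3, 0.5, -0.7]
grip_width: 0.006
grasp_force: 0.2
```

>>> {"name": "drive_tool", "arguments": {
  "moves": [
    [[0.1,0,0,0,0,0],[0.1,0,0,0,0,0],[0.1,0,0,0,0,0],[0.1,0,0,0,0,0],[0.1,0,0,0,0,0],[0.1,0,0,0,0,0],[0.1,0,0,0,0,0],[0.09,0,0,0,0,0],[0.08,0,0,0,0,0],[0.08,0,0,0,0,0],[0.07,0,0,0,0,0],[0.06,0,0,0,0,0],[0.06,0,0,0,0,0],[0.05,0,0,0,0,0],[0.05,0,0,0,0,0],[0.04,0,0,0,0,0],[0.04,0,0,0,0,0],[0.03,0,0,0,0,0],[0.03,0,0,0,0,0],[0.03,0,0,0,0,0]]
  ]
}}

```text
t: 22.7
ee_pos: [0.596, 0.2029, 0.0916]
eef_rot: [[0.025, 1.0, 0.0], [1.0, -0.025, -0.0], [-0.0, 0.0, -1.0]]
ft_force: [-0.6, 0.6, -0.9]
grip_width: 0.008
grasp_force: 0.2
```

```bash
sed -i 's/m\[:215\]=0/m[:195]=0/' sc.py; python3 sc.py
```

```text
8 8 [343.82124755 222.86641484]
22.7 [0.596  0.2029 0.0916] [-0.6  0.6 -0.9] [ 0.58823416 -0.26973636  0.18942   ] [0.59786918 0.07362076 0.18474   ] d 0.3433571207395353 mid rail 0.1576207592033107 rel tray 0.10022075920331068
```

>>> {"name": "drive_tool", "arguments": {
  "moves": [
    [[0.03,0,0,0,0,0],[0.03,0,0,0,0,0],[0.03,0,0,0,0,0],[0.03,0,0,0,0,0],[0.03,0,0,0,0,0],[0.03,0,0,0,0,0],[0.03,0,0,0,0,0],[0.03,0,0,0,0,0],[0.03,0,0,0,0,0],[0.03,0,0,0,0,0],[0.03,0,0,0,0,0],[0.03,0,0,0,0,0],[0.03,0,0,0,0,0],[0.02,0,0,0,0,0],[0.02,0,0,0,0,0],[0.02,0,0,0,0,0],[0.02,0,0,0,0,0],[0.02,0,0,0,0,0],[0.02,0,0,0,0,0],[0.02,0,0,0,0,0]]
  ]
}}

```text
t: 24.75
ee_pos: [0.5964, 0.2162, 0.0916]
eef_rot: [[0.025, 1.0, 0.0], [1.0, -0.025, -0.0], [-0.0, 0.0, -1.0]]
ft_force: [-0.6, -0.6, -0.7]
grip_width: 0.008
grasp_force: 0.2
```

>>> {"name": "drive_tool", "arguments": {
  "moves": [
    [[0.02,0,0,0,0,0],[0.02,0,0,0,0,0],[0.02,0,0,0,0,0],[0.02,0,0,0,0,0],[0.02,0,0,0,0,0],[0.02,0,0,0,0,0],[0.02,0,0,0,0,0],[0.02,0,0,0,0,0],[0.02,0,0,0,0,0],[0.02,0,0,0,0,0],[0.02,0,0,0,0,0],[0.02,0,0,0,0,0],[0.02,0,0,0,0,0],[0.02,0,0,0,0,0],[0.02,0,0,0,0,0],[0.02,0,0,0,0,0],[0.02,0,0,0,0,0],[0.02,0,0,0,0,0],[0.02,0,0,0,0,0],[0.02,0,0,0,0,0]]
  ]
}}

```text
t: 26.75
ee_pos: [0.5966, 0.2262, 0.0916]
eef_rot: [[0.025, 1.0, -0.0], [1.0, -0.025, -0.0], [-0.0, 0.0, -1.0]]
ft_force: [1.8, 0.3, 0.3]
grip_width: 0.005
grasp_force: 0.0
```

```bash
python3 sc.py
```

```text
8 8 [346.77225847 218.50058379]
26.75 [0.5966 0.2262 0.0916] [1.8 0.3 0.3] [ 0.58823416 -0.26973636  0.18942   ] [0.59891796 0.08809507 0.18474   ] d 0.35783143379024474 mid rail 0.17209507225402015 rel tray 0.11469507225402013
```

>>> {"name": "drive_tool", "arguments": {
  "moves": [
    [[0.03,0,0,0,0,0],[0.03,0,0,0,0,0],[0.03,0,0,0,0,0],[0.03,0,0,0,0,0],[0.03,0,0,0,0,0],[0.03,0,0,0,0,0],[0.03,0,0,0,0,0],[0.03,0,0,0,0,0],[0.03,0,0,0,0,0],[0.03,0,0,0,0,0],[0.03,0,0,0,0,0],[0.03,0,0,0,0,0],[0.03,0,0,0,0,0]]
  ]
}}

```text
t: 28.1
ee_pos: [0.5968, 0.236, 0.0916]
eef_rot: [[0.025, 1.0, -0.0], [1.0, -0.025, -0.0], [-0.0, -0.0, -1.0]]
ft_force: [-0.1, -0.4, -0.1]
grip_width: 0.005
grasp_force: 0.0
```

```bash
python3 sc.py
```

```text
8 8 [346.80508578 218.50119485]
28.1 [0.5968 0.236  0.0916] [-0.1 -0.4 -0.1] [ 0.58823416 -0.26973636  0.18942   ] [0.59898948 0.0881278  0.18474   ] d 0.35786416110632235 mid rail 0.17212779957009777 rel tray 0.11472779957009775
```

The carriage stays home while the hand leaves it. I clear the hand downhill, then up.

>>> {"name": "drive_tool", "arguments": {
  "moves": [
    [[0.2,0,0,0,0,0],[0.5,0,0,0,0,0],[0.5,0,0,0,0,0],[0.2,0,-0.3,0,0,0],[0,0,-0.7,0,0,0],[0,0,-0.8,0,0,0],[0,0,-0.8,0,0,0],[0,0,-0.8,0,0,0],[0,0,-0.8,0,0,0],[0,0,-0.8,0,0,0],[0.5,0,-0.5,0,0,0],[0.5,0,0,0,0,0],[0,0,0,0,0,0],[0,0,0,0,0,0],[0,0,0,0,0,0]]
  ]
}}

```text
t: 29.65
ee_pos: [0.5981, 0.2952, 0.228]
eef_rot: [[0.025, 1.0, -0.001], [1.0, -0.025, -0.001], [-0.001, -0.001, -1.0]]
ft_force: [-0.5, 0.1, 0.5]
grip_width: 0.004
grasp_force: 0.0
```

```bash
python3 sc.py
python3 - <<'E'
from h import *
c=capture('scene');cv2.imwrite('pics/s6.png',cv2.resize(c['color'][100:400,150:450,::-1],None,fx=2,fy=2))
E
```

```text
8 8 [346.72435359 218.4312298 ]
29.65 [0.5981 0.2952 0.228 ] [-0.5  0.1  0.5] [ 0.58823416 -0.26973636  0.18942   ] [0.59873033 0.08822719 0.18474   ] d 0.35796355412897596 mid rail 0.17222719259275138 rel tray 0.11482719259275136
```

View pics/s6.png

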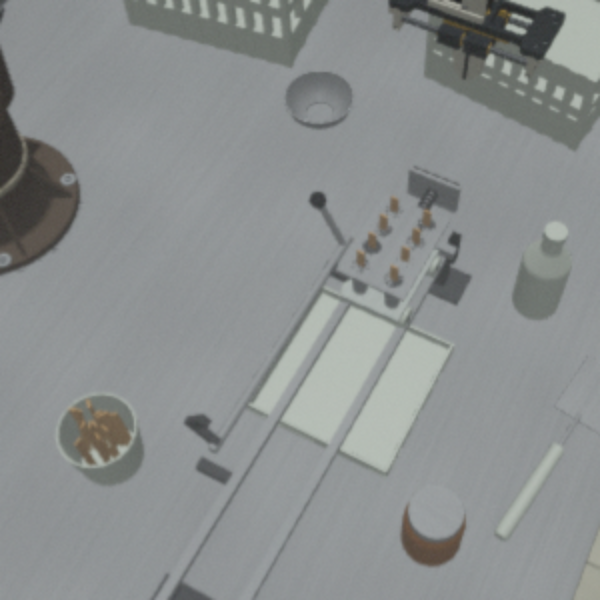

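The picture shows the carriage home at the stops, with the sticks centred at about (347,218) in full-image pixels. The lever is over, with the knob at about (309,200). The hand is clear and the bystanders are in place.

```bash
python3 -c "
from cell import job_done
print(job_done())"
```

```text
the job is handed in; nothing more can be done
None
```

The job is handed in: the lever is fully over, the mould drained at a standstill over the tray for more than 3 s, and the carriage rests home with the hand clear; I judged the catch gentle from a simulation and the wrist force (1.3 N at most where I checked), as buffer compression was not measured.

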